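# Feel for the proud seating button and press it home

## Task

Take the probe from its stand and rest its ball tip lightly for a moment on the middle of each of the five steel buttons of the magneto base casting, one after another along the row starting with the one beside the locating lug, to feel which one stands proud. Then press that one button home with the probe until it is seated flush with the others, never pushing hard on the sound buttons or on the casting, and put the probe back upright in its stand. Leave the other parts on the cart alone.

Things in the scene. Friction and masses are not known exactly. Their poses are not given: they have to be found in the camera images.
- casting: Magneto base casting bolted to the cart: a dark grey cast-iron block 64 mm (x) by 224 mm (y), feet 84 mm wide, cast top 36 mm above the cart. Origin at the centre of its underside, z up. Five identical flat steel buttons, 20 mm in diameter, stand in a row at y = +72, +36, 0, -36, -72 mm, x = 0. Four are sound and fixed (seat1 to seat4 in the rules, in any order), tops 40 mm above the cart; over 14 N harms them or the casting.
- lug (a point): Top centre of the locating lug, an upright brass block 30 x 12 mm at the casting's +y end (y = +102 mm), top 52 mm above the cart.
- spot1 (a point): Centre of button 1's seat at the flush height, 40 mm above the cart (the same whether or not this button is the proud one); button 1 counted from the locating lug (the one beside the lug).
- spot2 (a point): Centre of button 2's seat at the flush height, 40 mm above the cart (the same whether or not this button is the proud one); button 2 counted from the locating lug.
- spot3 (a point): Centre of button 3's seat at the flush height, 40 mm above the cart (the same whether or not this button is the proud one); button 3 counted from the locating lug.
- spot4 (a point): Centre of button 4's seat at the flush height, 40 mm above the cart (the same whether or not this button is the proud one); button 4 counted from the locating lug.
- spot5 (a point): Centre of button 5's seat at the flush height, 40 mm above the cart (the same whether or not this button is the proud one); button 5 counted from the locating lug (the one farthest from the lug).
- proud (a joint): How far the one proud button stands above flush, in m: 2.5 to 4 mm at the start, 0 when seated. It does not tell which of the five it is. It stays put under a light touch; about 17 N of push starts it sliding down, about 3 mm/s for each newton above 17, until it stops on its seat, flush.
- probe: Loose hand probe, about 140 g. Origin on its axis at the underside of its collar, z up along the handle. Collar: steel disc 44 mm in diameter, 6 mm thick (z 0 to 6 mm). Above it a square black handle 20 x 20 mm, sides along the probe's x and y, from z = 6 to 56 mm. Below it a steel shank 10 mm in diameter ending in a ball tip of 5 mm radius, lowest point at z = -52 mm. At the start it stands in the stand, collar resting on the stand's top.
- probe_tip (a point): Lowest point of the probe's ball tip, 52 mm under the collar's underside.
- stand: Probe stand, dark steel, bolted to the cart: a square tube 50 x 50 mm, 75 mm high, with a square well 24 x 24 mm open at the top, on a foot 90 x 70 mm (x, y). Origin at the centre of its underside. The shank hangs in the well with some 7 mm of play all round and the collar rests on the rim.
- stand_mouth (a point): Centre of the mouth of the stand's well, level with its rim 75 mm above the cart: where the probe's origin belongs when it is put back.
- vise: Small cast-iron bench vise, 150 x 100 mm, 106 mm high, bolted to the cart off to the left; not used. Origin at the centre of its underside.
- spark_plug: Cream porcelain and steel spark plug lying on the cart, 73 mm long, 21 mm thick; leave alone. Origin under its middle.
- rotor_arm: Copper rotor arm lying on the cart, 28 mm hub 16 mm high with a 59 mm arm along its x; leave alone. Origin under the hub.
- cam_ring: Blued steel cam ring lying flat, 60 mm outside diameter, 14 mm high; leave alone. Origin under its centre.
- feeler_case: Chrome feeler gauge case lying flat, 100 x 22 x 11 mm; leave alone. Origin under its centre.
Not all that is in view belongs to the job. Of the things like the casting, leave any that is turquoise; of the rest the smaller one is meant. Several things have the shape of the stand; the one meant has the colours described above.

How it is judged:
By the outcome, as a careful person would: the job done as asked, in the order asked, and still so for the second after the job is handed in, with the robot touching nothing.
It also fails if it takes over 72 s, if anything falls off the work surface, if the arm or the gripper's body presses on something with over 40 N, if the wrist force passes 120 N, or if a joint passes its speed limit or range.

## Robot

A 7-joint arm with a two-finger parallel gripper is mounted at the origin on the work surface. World frame = base frame: x ahead of the robot, y to its left, z up, the work surface at z = 0. Lengths are in m, angles in rad, forces in N, time in s.
With the tool pointing down it reaches from about 0.35 to 0.9 m from the base axis. Payload 19.9 kg.
Tool frame: the origin (TCP) lies at the very end of the fingers, on their centre line; the grasp point (between the pads) lies 19 mm behind it (r.grip_point_offset is the distance from the TCP to the grasp point, in m); z points along the fingers, y is the line along which they close (so a half turn about z gives the same grasp; the last joint's range is limited). The gripper opens to 94 mm and grips with 3 to 60 N. Pads are 16 mm wide; open, the fingers measure 119 mm over their backs; the gripper's body (75 mm by 177 mm) begins 78 mm behind the grasp point.
Start: joints at [-1.367, 0.417, -0.01, 1.614, 0.005, 1.111, -0.053], TCP at [0.152, 0.606, 0.205] pointing down, gripper open.
Joint ranges: [-2.81, 2.81], [-0.39, 2.02], [-1.27, 1.25], [0.06, 2.57], [-1.19, 4.33], [0.19, 2], [-2.82, 2.82]. Speed limits (rad/s): [1.89, 1.89, 2.39, 2.39, 3.01, 3.01, 3.01].

## Interface

Orientations are given as a rotation vector (axis times angle).
In Python, from workcell import status, cams, workorder, finder, r gives the robot as it stands.
- The arm moves only by the shell command python3 -m inch 'ROWS' [FORCE]. ROWS is JSON, a list of rows, each an object of numbers: "claw": the opening, from 0 (shut) to 1 (fully open); "dx", "dy", "dz": the shift along the tool's x, y, z in cm; "wx", "wy", "wz": the turn, a rotation vector about the tool's x, y, z in rad. In form: [{"claw": .., "dx": .., "dy": .., "dz": .., "wx": .., "wy": .., "wz": ..}, ...]. A call has 1 to 12 rows; each row is the pose to reach, as a shift and turn from the pose commanded when the call began, along the tool's axes at that moment; what a row does not reach only later rows make up. A row lasts 1/10 s, in which the tool goes at most 50 mm and 8.59 degrees, less where a joint would pass 70% of its speed; a pose out of reach is approached as far as the arm can. A call with a gripper value outside its range is refused whole. The fingers move at their own pace and stop on an object; FORCE is the grip in N (left out, the last holds). Time passes only in rows, so rows that repeat a pose let the fingers close. It gives the time, the measured TCP pose, the force, the opening and the grip force at its end, in the units of the state.
- status.get_state(): the state, without advancing time (a new reading comes with each control period).
- cams.read_camera(name): name is "side" or "top"; returns a dict with "frame" (384x512x3 uint8, red, green, blue), "range_z" (384x512 float32, m along the optical axis (not along the pixel's ray), 0 where there is no reading), "K" (3x3 intrinsics, pixels), "distortion" ([k1, k2, p1, p2, k3] as OpenCV has them; the pictures are not rectified), "eye" and "orientation" of the camera in the world. Camera axes: x right, y down, z forward; pixel columns grow to the right and rows downward; lengths in m; the calibration is good to about 2 mm. A picture is of the moment at which its call begins.
- workorder.job_done(): hands the job in; it is judged then, once.
Trained networks look in the newest picture that a camera, given by its name, has taken for a name from the list of things; names that differ only in an ending like _2 or _b are one class to them, and where a whole thing is asked for, a point or a joint stands for the part that bears it (a point fixed in the world has none). Each returns a list of dicts, best first, with "conf" (0 to 1); they miss things now and then, are a little off and sometimes report something else, mostly with a low value. They report only what shows in the picture. A call takes as long as a camera call. They do not tell look-alikes from the thing itself.
- finder.regions_of(camera, label): "mask" (384x512 bool, what is visible of it) and "box" ([left, top, width, height] in pixels, round what is visible of it).
- finder.place_of(camera, label): "xy" ([column, row] in pixels: a listed point, or the origin of a listed thing).
The state is a dict: "clock": time; "joint_pos": joint angles; "joint_vel": joint speeds; "joint_efforts": joint torques, N m; "eef_pos": TCP position; "tool_rot": TCP orientation; "ft_force": force on the tool from outside, world axes, zero at the start; "torque": the same for the moment, N m; "finger_gap": finger opening in m; "grasp_force": force on a finger pad.
Only numpy, scipy, OpenCV 4.12 (cv2) and the standard library are available. Lean on these libraries where they do the work, as an engineer would, in place of code of your own. Each camera call takes 0.05 s, during which the arm holds its last target. There are 200 camera calls.

## Working session

There is one attempt and no reset: what is moved stays moved. The work goes in short steps, Python scripts to look and compute and a shell command to move; the robot and the scene stay as the last step left them, time stands still between calls to the robot, and variables do not carry over. Pictures are saved under pics/ and viewed, at most 10 in all, crops included, and the job is handed in when it is done.

```bash
ls; mkdir -p pics; cat > h.py <<'E'
import numpy as np, cv2
from scipy.spatial.transform import Rotation as R
from workcell import status, cams, workorder, finder, r
def rot(o):
    o=np.array(o,float)
    return o if o.shape==(3,3) else R.from_rotvec(o).as_matrix()
def ray(c,uv):
    p=cv2.undistortPoints(np.array([[uv]],float),np.array(c["K"],float),np.array(c["distortion"],float))[0,0]
    return rot(c["orientation"])@np.array([p[0],p[1],1.])
def at_z(c,uv,z):
    d=ray(c,uv);e=np.array(c["eye"]);return e+d*(z-e[2])/d[2]
def cloud(c,mask=None):
    z=c["range_z"];m=z>0
    if mask is not None:m=m&mask
    v,u=np.nonzero(m)
    p=cv2.undistortPoints(np.stack([u,v],1).astype(float)[:,None],np.array(c["K"],float),np.array(c["distortion"],float))[:,0]
    q=np.c_[p,np.ones(len(p))]*z[v,u][:,None]
    return q@rot(c["orientation"]).T+np.array(c["eye"])
E
python3 - <<'E'
from h import *
s=status.get_state();print({k:np.round(v,3) for k,v in s.items()})
for n in("top","side"):
    c=cams.read_camera(n);cv2.imwrite(f"pics/{n}0.png",c["frame"][...,::-1])
    print(n,c["eye"],c["orientation"],c["K"])
    for l in("casting","lug","spot1","spot2","spot3","spot4","spot5","probe","stand","stand_mouth"):
        for d in finder.place_of(n,l)[:5]:
            z={"casting":0,"lug":.052,"probe":.075,"stand":0,"stand_mouth":.075}.get(l,.04)
            print(l,round(d["conf"],2),np.round(d["xy"],1),np.round(at_z(c,d["xy"],z)[:2],4))
E
```

```text
pics
{'clock': np.float64(0.0), 'joint_pos': array([-1.366,  0.418, -0.01 ,  1.614,  0.005,  1.111, -0.053]), 'joint_vel': array([ 0.001, -0.002,  0.001,  0.001, -0.002,  0.   , -0.   ]), 'joint_efforts': array([ 0.0000e+00, -8.5125e+01,  6.3900e-01, -4.2598e+01, -4.9000e-02,
        1.9000e-02, -0.0000e+00]), 'eef_pos': array([0.152, 0.606, 0.205]), 'tool_rot': array([-3.850e-01, -3.118e+00,  2.000e-03]), 'ft_force': array([0.267, 0.162, 0.895]), 'torque': array([-0.04 , -0.035, -0.028]), 'grasp_force': np.float64(0.0), 'finger_gap': np.float64(0.094)}
top [ 0.39755003 -0.01458858  1.03864672] [-2.14989404  2.10636929 -0.14405072] [[375.20681579   0.         254.80105894]
 [  0.         375.20681579 193.79588658]
 [  0.           0.           1.        ]]
casting 0.81 [348.6 291.1] [ 0.3054 -0.2443]
casting 0.72 [289.7 189.2] [ 0.578  -0.0861]
casting 0.69 [366.7 124.3] [ 0.77   -0.3035]
casting 0.42 [288.8 187.2] [ 0.5837 -0.0835]
lug 0.87 [251.1 173.8] [0.6091 0.0213]
lug 0.76 [302.  268.5] [ 0.3629 -0.1154]
lug 0.73 [336.4 104.8] [ 0.8062 -0.2081]
lug 0.32 [288.3 184.7] [ 0.5811 
[... 2300 characters left out ...]
71  -0.3259]
spot3 0.93 [336.1 173.4] [ 0.3383 -0.2024]
spot3 0.92 [263.8 167.1] [ 0.5684 -0.1528]
spot3 0.91 [358.8 159.7] [ 0.2821 -0.3028]
spot4 0.97 [250.5 181. ] [ 0.5837 -0.07  ]
spot4 0.97 [363.2 156.6] [ 0.271  -0.3259]
spot4 0.93 [336.1 173.4] [ 0.3383 -0.2024]
spot4 0.92 [263.8 167.1] [ 0.5684 -0.1528]
spot4 0.91 [358.8 159.7] [ 0.2821 -0.3028]
spot5 0.97 [250.5 181. ] [ 0.5837 -0.07  ]
spot5 0.97 [363.2 156.6] [ 0.271  -0.3259]
spot5 0.93 [336.1 173.4] [ 0.3383 -0.2024]
spot5 0.92 [263.8 167.1] [ 0.5684 -0.1528]
spot5 0.91 [358.8 159.7] [ 0.2821 -0.3028]
stand 0.82 [257.  250.3] [0.4769 0.1614]
stand 0.56 [265.1 297.9] [0.404  0.3018]
stand_mouth 0.61 [264.  273.9] [0.4129 0.2882]
```

View pics/top0.png

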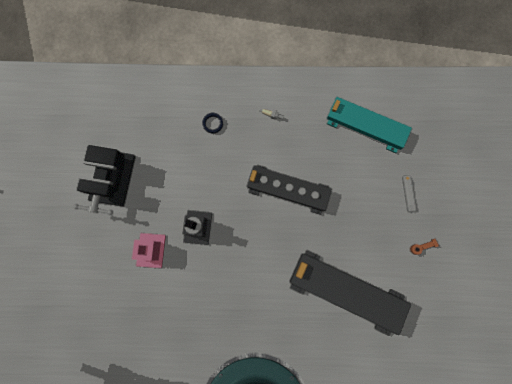

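View pics/side0.png

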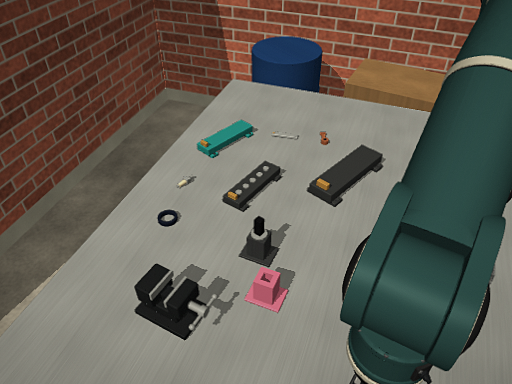

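Top view: the meant casting is the dark one at (289,188), with its five buttons running (264,180)→(316,195) and its lug at (253,175). The probe stands in the dark stand at (195,226). The pink stand and the turquoise and large castings are decoys. Next I measure these precisely.

```bash
python3 - <<'E'
from h import *
W={"top":(240,155,100,65),"side":(215,150,75,65)}
for n in("top","side"):
    c=cams.read_camera(n);f=c["frame"].astype(int)
    x,y,w,h=W[n]
    P=None
    for d in finder.regions_of(n,"casting"):
        m=d["mask"];v,u=np.nonzero(m)
        if x<u.mean()<x+w and y<v.mean()<y+h:P=m;break
    m=cv2.morphologyEx(P.astype(np.uint8),cv2.MORPH_CLOSE,np.ones((7,7)))>0
    g=f.max(2);sat=f.max(2)-f.min(2)
    b=(m&(g>95)&(sat<45)).astype(np.uint8)
    k,l,st,ce=cv2.connectedComponentsWithStats(b)
    print(n,"casting conf",d["conf"],"area",m.sum())
    for i in range(1,k):
        if st[i,4]>8:
            zz=cloud(c,l==i)
            wt=np.where(l==i,g-60,0);v,u=np.nonzero(wt);ww=wt[v,u]
            uv=(np.average(u,weights=ww),np.average(v,weights=ww))
            print("button",st[i],np.round(uv,1),np.round(at_z(c,uv,.04),4),"depth z",np.round(np.median(zz,0),4),len(zz))
    lug=(m&(f[...,0]>f[...,2]+50)).astype(np.uint8);v,u=np.nonzero(lug)
    print("lug",u.mean(),v.mean(),at_z(c,(u.mean(),v.mean()),.052))
    p=cloud(c,m);q=p[(p[:,2]>.025)&(p[:,2]<.046)]
    print("cast rect",cv2.minAreaRect((q[:,:2]*1000).astype(np.float32)))
    # probe/stand
    a=cloud(c);s=a[(abs(a[:,0]-.468)<.07)&(abs(a[:,1]-.166)<.07)]
    for lo,hi,t in((.122,.14,"handle top"),(.076,.088,"collar"),(.068,.0745,"rim"),(.003,.03,"foot")):
        e=s[(s[:,2]>lo)&(s[:,2]<hi)]
        if len(e)>4:print(t,len(e),np.round(e.mean(0),4),cv2.minAreaRect((e[:,:2]*1000).astype(np.float32)))
    for l in("probe","stand"):
        for d in finder.regions_of(n,l)[:3]:print(l,round(d["conf"],2),d["box"])
    x0,y0=(165,195) if n=="top" else (225,205)
    A=cv2.resize(c["frame"][y0:y0+65,x0:x0+70],None,fx=8,fy=8,interpolation=cv2.INTER_CUBIC)[:520,:,::-1]
    cv2.imwrite(f"pics/p_{n}.png",A)
cv2.imwrite("pics/p.png",cv2.resize(np.hstack([cv2.imread("pics/p_top.png"),cv2.imread("pics/p_side.png")]),(800,372)))
E
```

```text
top casting conf 0.57 area 2229
button [250 164  10  10  17] [253.3 167.1] [0.6304 0.0162 0.04  ] depth z [6.367e-01 2.000e-02 3.000e-04] 17
button [260 176   7   7  39] [263.3 179.1] [ 0.5976 -0.0117  0.04  ] depth z [ 0.5976 -0.011   0.0404] 39
button [273 180   7   7  37] [276.1 183. ] [ 0.5874 -0.0464  0.04  ] depth z [ 0.5875 -0.0463  0.0394] 36
button [286 184   7   7  40] [288.9 186.8] [ 0.5777 -0.0811  0.04  ] depth z [ 0.5774 -0.0813  0.0393] 40
button [298 188   8   7  40] [301.6 190.7] [ 0.5675 -0.1154  0.04  ] depth z [ 0.5669 -0.1161  0.04  ] 39
button [312 191   7   7  37] [314.8 194.5] [ 0.5579 -0.1505  0.04  ] depth z [ 0.5577 -0.1506  0.0419] 36
lug 252.83673469387756 175.10204081632654 [0.60559671 0.01656621 0.052     ]
cast rect ((578.035400390625, -80.26150512695312), (224.00991821289062, 64.8238525390625), 73.71298217773438)
handle top 72 [0.467  0.1669 0.1301] ((467.1214294433594, 167.794677734375), (19.77967643737793, 20.34587287902832), 76.54228210449219)
collar 165 [0.4646 0.1646 0.08  ] ((467.1069641113281, 167.6875), (48.62299346923828, 47.529090881347656),
[... 1142 characters left out ...]
716797)
handle top 70 [0.4693 0.1734 0.1302] ((469.7218322753906, 171.71047973632812), (22.287551879882812, 20.273298263549805), 73.73301696777344)
collar 175 [0.4671 0.179  0.0805] ((470.2349548339844, 172.816162109375), (48.33559799194336, 50.73591613769531), 88.01763916015625)
rim 52 [0.4672 0.1842 0.0715] ((470.56707763671875, 170.91653442382812), (55.517417907714844, 51.247581481933594), 84.83277130126953)
foot 563 [0.4634 0.1812 0.01  ] ((467.7115173339844, 165.42430114746094), (138.2362518310547, 138.11058044433594), 89.67330169677734)
probe 0.52 [251.1, 217.0, 14.6, 24.6]
stand 0.93 [246.1, 267.9, 40.6, 48.3]
stand 0.67 [221.9, 160.6, 58.6, 49.4]
stand 0.57 [239.9, 232.4, 38.6, 37.5]
```

View pics/p.png

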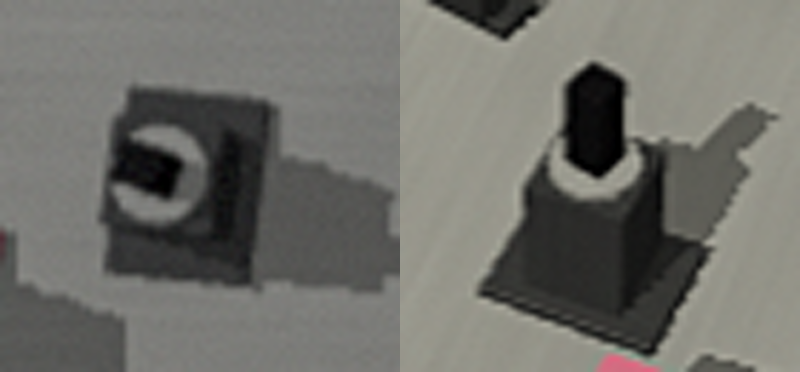

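The crop shows the probe upright in the dark stand, the handle turned about 15° (world side axis ≈76°). The tool's y axis is already at 76°, so it needs no turn. I average the two cameras, which puts the probe at about (0.468, 0.170), and go above it.

```bash
cat >> h.py <<'E'
def go(x,y,z,yaw=None):
    "shift in tool axes (cm) and turn to bring TCP to world x,y,z pointing down, tool-y at world angle yaw (deg)"
    s=status.get_state();M=rot(s["tool_rot"]);d=M.T@(np.array([x,y,z])-s["eef_pos"])*100
    if yaw is None: yaw=np.degrees(np.arctan2(M[1,1],M[0,1]))
    a=np.radians(yaw);ty=np.array([np.cos(a),np.sin(a),0]);tz=np.array([0,0,-1.]);T=np.c_[np.cross(ty,tz),ty,tz]
    w=R.from_matrix(M.T@T).as_rotvec()
    print("t",round(float(s["clock"]),2),"at",np.round(s["eef_pos"],4),"yaw",round(np.degrees(np.arctan2(M[1,1],M[0,1])),1),"F",np.round(s["ft_force"],1),"dxyz",np.round(d,2),"w",np.round(w,3))
E
python3 -c "
from h import *
go(.4684,.1697,.205,76);go(.4684,.1697,.093,76)"
python3 -m inch '[{"claw":1,"dx":-41.3,"dy":-34.6},{"claw":1,"dx":-41.3,"dy":-34.6},{"claw":1,"dx":-41.3,"dy":-34.6},{"claw":1,"dx":-41.3,"dy":-34.6},{"claw":1,"dx":-41.3,"dy":-34.6},{"claw":1,"dx":-41.3,"dy":-34.6},{"claw":1,"dx":-41.3,"dy":-34.6},{"claw":1,"dx":-41.3,"dy":-34.6},{"claw":1,"dx":-41.3,"dy":-34.6},{"claw":1,"dx":-41.3,"dy":-34.6},{"claw":1,"dx":-41.3,"dy":-34.6},{"claw":1,"dx":-41.3,"dy":-34.6}]' 40
python3 -c "
from h import *
go(.4684,.1697,.093,76)"
```

```text
t 1.5 at [0.1521 0.6062 0.2054] yaw 75.9 F [-0.3 -0.3 -0. ] dxyz [-41.3  -34.64   0.05] w [-0.     0.    -0.001]
t 1.5 at [0.1521 0.6062 0.2054] yaw 75.9 F [-0.3 -0.3 -0. ] dxyz [-41.3  -34.64  11.25] w [-0.     0.    -0.001]
t 1.5 at [0.1521 0.6062 0.2054] yaw 75.9 F [-0.3 -0.3 -0. ] dxyz [-41.3  -34.64  11.25] w [-0.     0.    -0.001]$[0]: bad value
```

```bash

python3 -m inch '[{"claw":1,"dx":-41.3,"dy":-34.6,"dz":0,"wx":0,"wy":0,"wz":0},{"claw":1,"dx":-41.3,"dy":-34.6,"dz":0,"wx":0,"wy":0,"wz":0},{"claw":1,"dx":-41.3,"dy":-34.6,"dz":0,"wx":0,"wy":0,"wz":0},{"claw":1,"dx":-41.3,"dy":-34.6,"dz":0,"wx":0,"wy":0,"wz":0},{"claw":1,"dx":-41.3,"dy":-34.6,"dz":0,"wx":0,"wy":0,"wz":0},{"claw":1,"dx":-41.3,"dy":-34.6,"dz":0,"wx":0,"wy":0,"wz":0},{"claw":1,"dx":-41.3,"dy":-34.6,"dz":0,"wx":0,"wy":0,"wz":0},{"claw":1,"dx":-41.3,"dy":-34.6,"dz":0,"wx":0,"wy":0,"wz":0},{"claw":1,"dx":-41.3,"dy":-34.6,"dz":0,"wx":0,"wy":0,"wz":0},{"claw":1,"dx":-41.3,"dy":-34.6,"dz":0,"wx":0,"wy":0,"wz":0},{"claw":1,"dx":-41.3,"dy":-34.6,"dz":0,"wx":0,"wy":0,"wz":0},{"claw":1,"dx":-41.3,"dy":-34.6,"dz":0,"wx":0,"wy":0,"wz":0}]' 40
python3 -c "
from h import *
go(.4684,.1697,.093,76)"
```

```text
clock: 2.7
eef_pos: [0.471, 0.1655, 0.2057]
tool_rot: [0.395, 3.115, -0.001]
ft_force: [0.6, 0.9, -1.1]
finger_gap: 0.0938
grasp_force: 0.0
t 2.7 at [0.471  0.1655 0.2057] yaw 75.5 F [ 0.6  0.9 -1.1] dxyz [ 0.37  0.35 11.27] w [-0.001  0.002 -0.008]
```

```bash

python3 -m inch '[{"claw":1,"dx":0,"dy":0,"dz":3,"wx":0,"wy":0,"wz":0},{"claw":1,"dx":0,"dy":0,"dz":5,"wx":0,"wy":0,"wz":0},{"claw":1,"dx":0,"dy":0,"dz":5,"wx":0,"wy":0,"wz":0},{"claw":1,"dx":0,"dy":0,"dz":5,"wx":0,"wy":0,"wz":0}]'
python3 -c "
from h import *
go(.4684,.1697,.093,76)"
```

```text
clock: 3.1
eef_pos: [0.4685, 0.1704, 0.156]
tool_rot: [-0.385, -3.118, 0.0]
ft_force: [1.2, 0.8, -0.2]
finger_gap: 0.0938
grasp_force: 0.0
t 3.1 at [0.4685 0.1704 0.156 ] yaw 75.9 F [ 1.2  0.8 -0.2] dxyz [-0.01 -0.07  6.3 ] w [-0.    -0.    -0.001]
```

```bash

python3 -m inch '[{"claw":1,"dx":0,"dy":0,"dz":2,"wx":0,"wy":0,"wz":0},{"claw":1,"dx":0,"dy":0,"dz":4,"wx":0,"wy":0,"wz":0},{"claw":1,"dx":0,"dy":0,"dz":5.5,"wx":0,"wy":0,"wz":0},{"claw":1,"dx":0,"dy":0,"dz":6.3,"wx":0,"wy":0,"wz":0},{"claw":0.3,"dx":0,"dy":0,"dz":6.3,"wx":0,"wy":0,"wz":0},{"claw":0,"dx":0,"dy":0,"dz":6.3,"wx":0,"wy":0,"wz":0},{"claw":0,"dx":0,"dy":0,"dz":6.3,"wx":0,"wy":0,"wz":0},{"claw":0,"dx":0,"dy":0,"dz":6.3,"wx":0,"wy":0,"wz":0},{"claw":0,"dx":0,"dy":0,"dz":6.3,"wx":0,"wy":0,"wz":0},{"claw":0,"dx":0,"dy":0,"dz":6.3,"wx":0,"wy":0,"wz":0},{"claw":0,"dx":0,"dy":0,"dz":6.3,"wx":0,"wy":0,"wz":0}]' 50
python3 -c "
from h import *
go(.4684,.1697,.093,76)"
```

```text
clock: 4.2
eef_pos: [0.4685, 0.1701, 0.0925]
tool_rot: [0.385, 3.118, -0.0]
ft_force: [-0.7, -0.1, -0.2]
finger_gap: 0.0412
grasp_force: 0.0
t 4.2 at [0.4685 0.1701 0.0925] yaw 75.9 F [-0.7 -0.1 -0.2] dxyz [-0.   -0.04 -0.05] w [-0.     0.    -0.001]
```

```bash

python3 -m inch '[{"claw":0,"dx":0,"dy":0,"dz":0,"wx":0,"wy":0,"wz":0},{"claw":0,"dx":0,"dy":0,"dz":0,"wx":0,"wy":0,"wz":0},{"claw":0,"dx":0,"dy":0,"dz":0,"wx":0,"wy":0,"wz":0},{"claw":0,"dx":0,"dy":0,"dz":0,"wx":0,"wy":0,"wz":0},{"claw":0,"dx":0,"dy":0,"dz":0,"wx":0,"wy":0,"wz":0},{"claw":0,"dx":0,"dy":0,"dz":0,"wx":0,"wy":0,"wz":0},{"claw":0,"dx":0,"dy":0,"dz":0,"wx":0,"wy":0,"wz":0}]' 50
python3 - <<'E'
from h import *
go(.4684,.1697,.25,76);go(.5990,-.0106,.15,74)
for n in("side","top"):
    c=cams.read_camera(n);cv2.imwrite(f"pics/{n}1.png",c["frame"][...,::-1])
cv2.imwrite("pics/g.png",cv2.resize(cv2.imread("pics/side1.png")[150:300,160:360],None,fx=3,fy=3))
E
```

```text
clock: 4.9
eef_pos: [0.4685, 0.1701, 0.0925]
tool_rot: [-0.385, -3.118, 0.0]
ft_force: [0.7, -0.1, 0.0]
finger_gap: 0.0197
grasp_force: 49.1
t 4.9 at [0.4685 0.1701 0.0925] yaw 75.9 F [ 0.7 -0.1  0. ] dxyz [ -0.    -0.04 -15.75] w [-0.     0.    -0.001]
t 4.9 at [0.4685 0.1701 0.0925] yaw 75.9 F [ 0.7 -0.1  0. ] dxyz [-17.06 -14.35  -5.75] w [-0.     0.     0.033]
```

View pics/g.png

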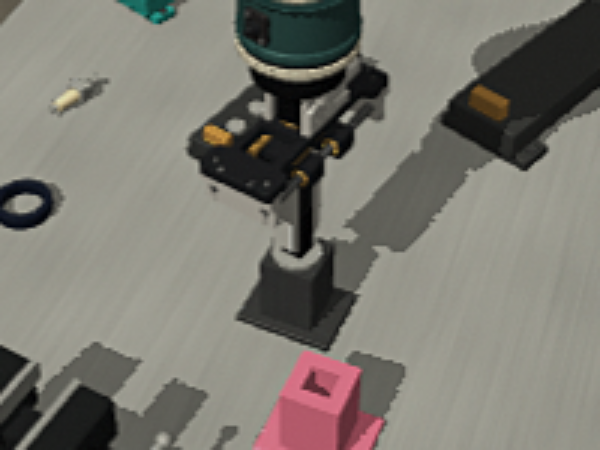

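Gripped with a 19.7 mm gap, the collar still on the rim. Now I lift and go to hover over button 1.

```bash

python3 -m inch '[{"claw":0,"dx":0,"dy":0,"dz":-3,"wx":0,"wy":0,"wz":0},{"claw":0,"dx":0,"dy":0,"dz":-7,"wx":0,"wy":0,"wz":0},{"claw":0,"dx":0,"dy":0,"dz":-10,"wx":0,"wy":0,"wz":0},{"claw":0,"dx":-3,"dy":-2.5,"dz":-10,"wx":0,"wy":0,"wz":0.03},{"claw":0,"dx":-6,"dy":-5,"dz":-10,"wx":0,"wy":0,"wz":0.03},{"claw":0,"dx":-9,"dy":-7.5,"dz":-10,"wx":0,"wy":0,"wz":0.03},{"claw":0,"dx":-12,"dy":-10,"dz":-10,"wx":0,"wy":0,"wz":0.03},{"claw":0,"dx":-15,"dy":-12.5,"dz":-10,"wx":0,"wy":0,"wz":0.03},{"claw":0,"dx":-17.05,"dy":-14.35,"dz":-9,"wx":0,"wy":0,"wz":0.03},{"claw":0,"dx":-17.05,"dy":-14.35,"dz":-6.5,"wx":0,"wy":0,"wz":0.03},{"claw":0,"dx":-17.05,"dy":-14.35,"dz":-4.5,"wx":0,"wy":0,"wz":0.03},{"claw":0,"dx":-17.05,"dy":-14.35,"dz":-4.5,"wx":0,"wy":0,"wz":0.03}]' 60
python3 -m inch '[{"claw":0,"dx":0,"dy":0,"dz":0,"wx":0,"wy":0,"wz":0},{"claw":0,"dx":0,"dy":0,"dz":0,"wx":0,"wy":0,"wz":0}]'
python3 - <<'E'
from h import *
go(.5990,-.0106,.1345)
for n in("side","top"):
    c=cams.read_camera(n)
    cv2.imwrite(f"pics/{n}2.png",c["frame"][...,::-1])
    for l in("probe_tip","spot1","probe"):
        for d in finder.place_of(n,l)[:6]:print(n,l,round(d["conf"],2),np.round(d["xy"],1))
    # project expected tip
    s=status.get_state();M=rot(s["tool_rot"])
    for nm,k in(("tip",.0695),("collar_under",.0175)):
        P=s["eef_pos"]+M[:,2]*k;Rc=rot(c["orientation"])
        q=Rc.T@(P-np.array(c["eye"]))
        print(n,nm,np.round(P,4),cv2.projectPoints(q[None],np.zeros(3),np.zeros(3),np.array(c["K"],float),np.array(c["distortion"],float))[0].ravel())
    if n=="side":cv2.imwrite("pics/h1.png",cv2.resize(c["frame"][145:220,190:290,::-1],None,fx=8,fy=8,interpolation=cv2.INTER_CUBIC))
E
```

```text
clock: 6.2
eef_pos: [0.5974, -0.0107, 0.135]
tool_rot: [-0.432, -3.108, 0.002]
ft_force: [-0.9, 0.9, -0.5]
finger_gap: 0.0198
grasp_force: 59.1
clock: 6.4
eef_pos: [0.5995, -0.0104, 0.1387]
tool_rot: [0.431, 3.11, 0.0]
ft_force: [0.2, -0.5, -0.6]
finger_gap: 0.0196
grasp_force: 59.1
t 6.4 at [ 0.5995 -0.0104  0.1387] yaw 74.2 F [ 0.2 -0.5 -0.6] dxyz [ 0.04 -0.03  0.42] w [ 0.001  0.001 -0.   ]
side probe_tip 0.46 [237.8 181.6]
side spot1 0.98 [329.2 177.8]
side spot1 0.88 [242.  183.3]
side spot1 0.79 [362.6 155. ]
side spot1 0.77 [211.2 141.3]
side spot1 0.76 [358.8 159.1]
side spot1 0.63 [334.6 172.6]
side probe 0.65 [238.4 171.9]
side tip [ 0.5993 -0.0104  0.0688] [238.60880109 184.18580867]
side collar_under [ 0.5993 -0.0104  0.1208] [238.18485882 170.58484404]
top probe_tip 0.73 [289.9 189.6]
top spot1 0.97 [351.7 296.1]
top spot1 0.97 [391.9 129.5]
top spot1 0.87 [358.4 113.3]
top spot1 0.83 [289.8 187.1]
top spot1 0.82 [315.  196.9]
top spot1 0.82 [333.8 280.4]
top tip [ 0.599  -0.0105  0.0682] [262.85842813 176.4533652 ]
top collar_under [ 0.599  -0.0105  0.1202] [262.85221478 172.22672081]
```

View pics/h1.png

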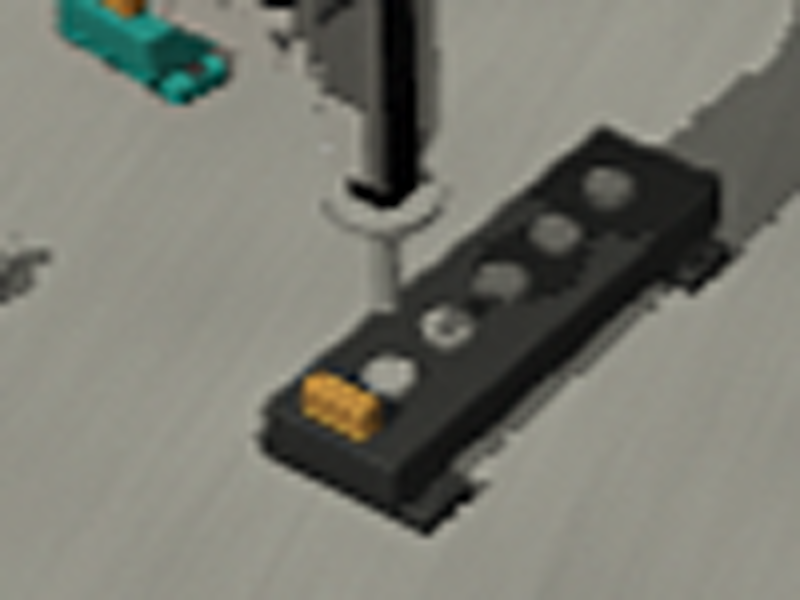

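The crop shows the tip at about (238,183) and button 1 at about (239,191.5). The tip hovers above it, roughly in line. I go down to about 6 mm above and measure the tip against the button in the same camera.

```bash

python3 -m inch '[{"claw":0,"dx":0,"dy":0,"dz":1,"wx":0,"wy":0,"wz":0},{"claw":0,"dx":0,"dy":0,"dz":1.8,"wx":0,"wy":0,"wz":0},{"claw":0,"dx":0,"dy":0,"dz":2.2,"wx":0,"wy":0,"wz":0},{"claw":0,"dx":0,"dy":0,"dz":2.2,"wx":0,"wy":0,"wz":0},{"claw":0,"dx":0,"dy":0,"dz":2.2,"wx":0,"wy":0,"wz":0}]'
cat > m.py <<'E'
from h import *
def proj(c,P):
    q=rot(c["orientation"]).T@(np.array(P)-np.array(c["eye"]))
    return cv2.projectPoints(q[None],np.zeros(3),np.zeros(3),np.array(c["K"],float),np.array(c["distortion"],float))[0].ravel()
def look(name):
    c=cams.read_camera("side");s=status.get_state();cv2.imwrite(f"pics/{name}_raw.png",c["frame"][...,::-1])
    M=rot(s["tool_rot"]);tcp=s["eef_pos"];a=cloud(c)
    tip=tcp+M[:,2]*.0695;print("tcp",np.round(tcp,4),"tip",np.round(tip,4),"F",np.round(s["ft_force"],2),"predicted px",np.round(proj(c,tip),1))
    d=np.hypot(*(a[:,:2]-tip[:2]).T)
    for lo,hi,t in((tip[2]+.008,tip[2]+.046,"shank"),(tip[2]+.048,tip[2]+.062,"collar")):
        e=a[(d<.032)&(a[:,2]>lo)&(a[:,2]<hi)]
        if len(e)>3:
            v=np.array(c["eye"])-tip;v[2]=0;v/=np.hypot(*v)
            print(t,len(e),"mean-tip mm",np.round((np.median(e,0)-tip)[:2]*1000,1),"toward cam",np.round(v[:2],2))
    u,v=proj(c,tip);u0,v0=int(u)-20,int(v)-25
    cv2.imwrite(f"pics/{name}.png",cv2.resize(c["frame"][v0:v0+40,u0:u0+50,::-1],None,fx=12,fy=12,interpolation=cv2.INTER_CUBIC));print("crop origin",u0,v0,"scale 12")
E
python3 -c "
from m import *
look('h2')"
```

```text
clock: 7.3
eef_pos: [0.5989, -0.0107, 0.1154]
tool_rot: [-0.432, -3.112, 0.0]
ft_force: [0.9, 0.7, -1.0]
finger_gap: 0.0196
grasp_force: 59.1
tcp [ 0.599  -0.0106  0.1156] tip [ 0.599  -0.0107  0.0461] F [-0.58  0.23 -1.1 ] predicted px [238.9 189.9]Traceback (most recent call last):
  File "<string>", line 3, in <module>
    look('h2')
    ~~~~^^^^^^
  File "m.py", line 13, in look
    v=np.array(c["eye"])-tip;v[2]=0;v/=np.hypot(*v)
                                       ~~~~~~~~^^^^
TypeError: return arrays must be of ArrayType
```

```bash
sed -i 's/np.hypot(\*v)/np.linalg.norm(v)/' m.py
python3 -c "
from m import *
look('h2')"
```

```text
tcp [ 0.5991 -0.0106  0.1157] tip [ 0.5991 -0.0106  0.0462] F [ 0.8   0.61 -0.63] predicted px [238.9 189.8]
shank 28 mean-tip mm [0.  4.9] toward cam [-0.39  0.92]
collar 71 mean-tip mm [-4.8 11.6] toward cam [-0.39  0.92]
crop origin 218 164 scale 12
```

View pics/h2.png

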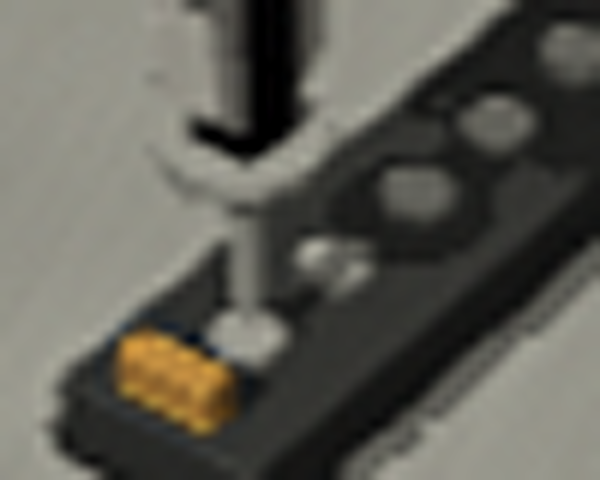

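The crop shows the tip end at about (238.1,189.5) and button 1's centre at about (238.3,191.5), close to centred and maybe 2 mm short toward the camera. I check this below pixel level with the collar rim and tip profiles.

```bash
python3 - <<'E'
from m import *
c=cams.read_camera("side");s=status.get_state();tip=s["eef_pos"]+rot(s["tool_rot"])[:,2]*.0695
g=c["frame"].max(2).astype(int)
print("rows 174-196, cols 228-250");
for v in range(174,197):print(v,*["%3d"%x for x in g[v,228:251]])
th=np.linspace(0,2*np.pi,361);f=lambda r,z:np.array([proj(c,tip+[r*np.cos(t),r*np.sin(t),z]) for t in th])
for nm,q in(("collar bottom",f(.022,.052)),("collar top",f(.022,.058)),("button@tip",f(.010,.04-tip[2]))):print(nm,"cols",q[:,0].min().round(1),q[:,0].max().round(1),"rows",q[:,1].min().round(1),q[:,1].max().round(1))
e=np.array(c["eye"])-(tip+[0,0,.005]);e/=np.linalg.norm(e);dn=np.array([0,0,-1])+e*e[2];dn/=np.linalg.norm(dn)
print("ball silhouette bottom",proj(c,tip+[0,0,.005]+dn*.005))
b=np.array([238.2,191.4])
for dx,dy in((0,0),(1,0),(0,1)):print(dx,dy,proj(c,[tip[0]+dx/1000,tip[1]+dy/1000,.04]))
E
```

```text
rows 174-196, cols 228-250
174 150 147 149 151 154 107  36  41  63  89  54   0   1   0  37 122 153 135 147 143  97  55  47
175 148 149 151 152 153 155  82   0   2  21  13   0   0  31 122 155 157 137 111  79  50  46  50
176 148 149 136 146 154 155 152 120  57   3   0   0 117 153 153 154 149 106  61  48  49  51  53
177 150 148 145 132 145 156 156 156 155 123  70 120 157 156 155 159 114  56  48  50  55  38  28
178 150 149 149 132 112 137 152 155 158 155 150 153 157 157 141 105  59  45  52  40  33  30  84
179 147 146 149 148 120 112 114 129 146 146 146 146 134 108 100  76  49  52  43  30  29  54  89
180 147 146 148 150 147 145 140 127 122 125 124 119  84  57  56  52  51  41  33  31  28  44  86
181 146 147 147 148 148 149 149 150 126  81  63  70  56  47  49  50  54  38  28  30  29  32  68
182 148 149 150 148 147 149 151 155 144 124 107  80  53  48  50  49  51  35  26  31  28  29  41
183 150 150 148 146 148 150 155 158 151 133 117  86  55  49  48  42  57  57  42  34  30  29  29
184 150 150 148 147 149 153 159 123  75 105 120  86  55  47  58 135 164 123  91  94  73  41  29
185 150 150 149 1
[... 719 characters left out ...]
 48  53  52  52  51  52  53  54
193 182 205 188 189 183 188 125  40 115 146 152 150 113  66  50  50  52  52  51  53  54  55  47
194 143 154 187 196 186 187 180 185 140  66  80  92  65  48  49  53  52  51  53  54  56  43  29
195 131 149 153 150 185 196 187 192 156  68  31  34  45  51  52  51  51  52  53  54  40  24  21
196 148 163 149 146 152 152 195 159  94  53  26  26  43  54  52  52  53  53  54  40  23  21  24
collar bottom cols 231.1 245.8 rows 172.0 181.2
collar top cols 231.0 245.8 rows 170.4 179.6
button@tip cols 235.7 242.2 rows 189.3 193.5
ball silhouette bottom [238.89080958 190.21217366]
0 0 [238.9286971  191.37632242]
1 0 [238.62658266 191.30267279]
0 1 [238.80668375 191.57529366]
```

Correct by +1.5 mm in y. The measured depths already hint at button 5 as the proud one. Now I probe button 1 in small steps.

```bash

python3 -m inch '[{"claw":0,"dx":0.03,"dy":0.15,"dz":0,"wx":0,"wy":0,"wz":0},{"claw":0,"dx":0.03,"dy":0.15,"dz":0.2,"wx":0,"wy":0,"wz":0},{"claw":0,"dx":0.03,"dy":0.15,"dz":0.3,"wx":0,"wy":0,"wz":0},{"claw":0,"dx":0.03,"dy":0.15,"dz":0.4,"wx":0,"wy":0,"wz":0},{"claw":0,"dx":0.03,"dy":0.15,"dz":0.4,"wx":0,"wy":0,"wz":0},{"claw":0,"dx":0.03,"dy":0.15,"dz":0.4,"wx":0,"wy":0,"wz":0}]' | grep -E 'eef|ft'
python3 -m inch '[{"claw":0,"dx":0,"dy":0,"dz":0.05,"wx":0,"wy":0,"wz":0},{"claw":0,"dx":0,"dy":0,"dz":0.1,"wx":0,"wy":0,"wz":0},{"claw":0,"dx":0,"dy":0,"dz":0.1,"wx":0,"wy":0,"wz":0}]' | grep -E 'eef|ft'
python3 -m inch '[{"claw":0,"dx":0,"dy":0,"dz":0.05,"wx":0,"wy":0,"wz":0},{"claw":0,"dx":0,"dy":0,"dz":0.05,"wx":0,"wy":0,"wz":0}]' | grep -E 'eef|ft'
```

```text
eef_pos: [0.599, -0.0091, 0.1115]
ft_force: [-0.0, -0.3, -0.8]
eef_pos: [0.599, -0.0091, 0.1104]
ft_force: [-0.6, -0.9, -0.9]
eef_pos: [0.599, -0.009, 0.1099]
ft_force: [-0.3, 1.2, -1.4]
```

```bash

python3 -m inch '[{"claw":0,"dx":0,"dy":0,"dz":0.03,"wx":0,"wy":0,"wz":0},{"claw":0,"dx":0,"dy":0,"dz":0.03,"wx":0,"wy":0,"wz":0}]' | grep -E 'eef|ft'
python3 -m inch '[{"claw":0,"dx":0,"dy":0,"dz":0.03,"wx":0,"wy":0,"wz":0},{"claw":0,"dx":0,"dy":0,"dz":0.03,"wx":0,"wy":0,"wz":0}]' | grep -E 'eef|ft'
```

```text
eef_pos: [0.599, -0.0091, 0.1097]
ft_force: [0.4, -0.1, -0.9]
eef_pos: [0.599, -0.0091, 0.1094]
ft_force: [0.2, 0.1, -0.3]
```

```bash

python3 -m inch '[{"claw":0,"dx":0,"dy":0,"dz":0.02,"wx":0,"wy":0,"wz":0},{"claw":0,"dx":0,"dy":0,"dz":0.02,"wx":0,"wy":0,"wz":0}]' | grep -E 'eef|ft'
python3 -m inch '[{"claw":0,"dx":0,"dy":0,"dz":0.02,"wx":0,"wy":0,"wz":0},{"claw":0,"dx":0,"dy":0,"dz":0.02,"wx":0,"wy":0,"wz":0}]' | grep -E 'eef|ft'
```

```text
eef_pos: [0.5991, -0.009, 0.1092]
ft_force: [-0.3, -0.2, 0.1]
eef_pos: [0.5991, -0.0091, 0.1091]
ft_force: [0.1, 0.2, 2.2]
```

```bash

python3 -m inch '[{"claw":0,"dx":0,"dy":0,"dz":0.02,"wx":0,"wy":0,"wz":0},{"claw":0,"dx":0,"dy":0,"dz":0.02,"wx":0,"wy":0,"wz":0},{"claw":0,"dx":0,"dy":0,"dz":0.02,"wx":0,"wy":0,"wz":0},{"claw":0,"dx":0,"dy":0,"dz":0.02,"wx":0,"wy":0,"wz":0}]' | grep -E 'eef|ft'
python3 -c "
from m import *
look('t1')"
```

```text
eef_pos: [0.5992, -0.0091, 0.109]
ft_force: [-1.9, 0.7, 5.5]
tcp [ 0.5992 -0.009   0.1089] tip [ 0.5992 -0.009   0.0394] F [-0.71  0.6   5.12] predicted px [238.7 191.8]
shank 42 mean-tip mm [0.9 5.7] toward cam [-0.39  0.92]
collar 73 mean-tip mm [-5.5 10.9] toward cam [-0.39  0.92]
crop origin 218 166 scale 12
```

View pics/t1.png

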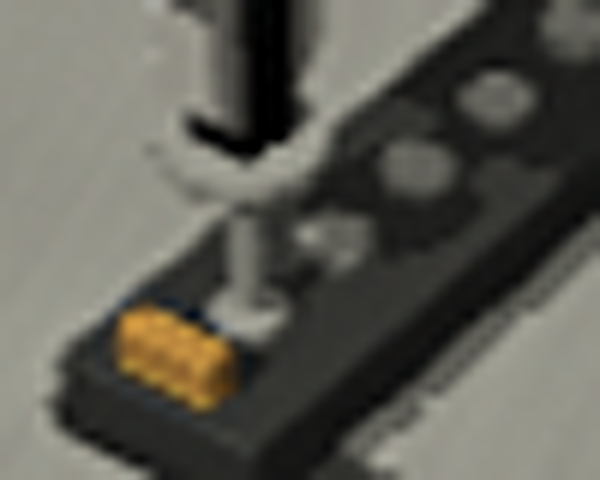

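Resting on button 1, centred in the picture with the tip at about (238,191) and about 6 N of contact. It is flush at commanded TCP z ≈ 0.109. Next is button 2.

```bash

python3 -m inch '[{"claw":0,"dx":0,"dy":0,"dz":-0.5,"wx":0,"wy":0,"wz":0},{"claw":0,"dx":0,"dy":0,"dz":-1.2,"wx":0,"wy":0,"wz":0},{"claw":0,"dx":0,"dy":-1.2,"dz":-1.2,"wx":0,"wy":0,"wz":0},{"claw":0,"dx":0,"dy":-2.4,"dz":-1.2,"wx":0,"wy":0,"wz":0},{"claw":0,"dx":0,"dy":-3.6,"dz":-1.2,"wx":0,"wy":0,"wz":0},{"claw":0,"dx":0,"dy":-3.6,"dz":-1.2,"wx":0,"wy":0,"wz":0},{"claw":0,"dx":0,"dy":-3.6,"dz":-0.8,"wx":0,"wy":0,"wz":0},{"claw":0,"dx":0,"dy":-3.6,"dz":-0.5,"wx":0,"wy":0,"wz":0},{"claw":0,"dx":0,"dy":-3.6,"dz":-0.35,"wx":0,"wy":0,"wz":0},{"claw":0,"dx":0,"dy":-3.6,"dz":-0.25,"wx":0,"wy":0,"wz":0},{"claw":0,"dx":0,"dy":-3.6,"dz":-0.25,"wx":0,"wy":0,"wz":0},{"claw":0,"dx":0,"dy":-3.6,"dz":-0.25,"wx":0,"wy":0,"wz":0}]' | grep -E 'clock|eef|ft'
python3 -c "
from h import *
go(.5892,-.0437,.109,74.2)"
```

```text
clock: 11.0
eef_pos: [0.5893, -0.0436, 0.1114]
ft_force: [0.5, -0.1, -0.7]
t 11.0 at [ 0.5893 -0.0436  0.1114] yaw 74.2 F [ 0.5 -0.1 -0.7] dxyz [ 0.01 -0.02  0.24] w [-0.  0.  0.]
```

No contact 2.5 mm above, so button 2 isn't proud. I settle onto it.

```bash

python3 -m inch '[{"claw":0,"dx":0,"dy":0,"dz":0.1,"wx":0,"wy":0,"wz":0},{"claw":0,"dx":0,"dy":0,"dz":0.16,"wx":0,"wy":0,"wz":0},{"claw":0,"dx":0,"dy":0,"dz":0.2,"wx":0,"wy":0,"wz":0},{"claw":0,"dx":0,"dy":0,"dz":0.2,"wx":0,"wy":0,"wz":0}]' | grep -E 'eef|ft'
python3 -m inch '[{"claw":0,"dx":0,"dy":0,"dz":0.02,"wx":0,"wy":0,"wz":0},{"claw":0,"dx":0,"dy":0,"dz":0.02,"wx":0,"wy":0,"wz":0},{"claw":0,"dx":0,"dy":0,"dz":0.02,"wx":0,"wy":0,"wz":0}]' | grep -E 'eef|ft'
```

```text
eef_pos: [0.5893, -0.0437, 0.1093]
ft_force: [0.5, 0.7, -0.1]
eef_pos: [0.5893, -0.0437, 0.1092]
ft_force: [-0.4, -0.4, 0.8]
```

```bash

python3 -m inch '[{"claw":0,"dx":0,"dy":0,"dz":0.02,"wx":0,"wy":0,"wz":0},{"claw":0,"dx":0,"dy":0,"dz":0.02,"wx":0,"wy":0,"wz":0},{"claw":0,"dx":0,"dy":0,"dz":0.02,"wx":0,"wy":0,"wz":0},{"claw":0,"dx":0,"dy":0,"dz":0.02,"wx":0,"wy":0,"wz":0},{"claw":0,"dx":0,"dy":0,"dz":0.02,"wx":0,"wy":0,"wz":0}]' | grep -E 'eef|ft'
python3 -m inch '[{"claw":0,"dx":0,"dy":0,"dz":-0.5,"wx":0,"wy":0,"wz":0},{"claw":0,"dx":0,"dy":0,"dz":-1.2,"wx":0,"wy":0,"wz":0},{"claw":0,"dx":0,"dy":-1.2,"dz":-1.2,"wx":0,"wy":0,"wz":0},{"claw":0,"dx":0,"dy":-2.4,"dz":-1.2,"wx":0,"wy":0,"wz":0},{"claw":0,"dx":0,"dy":-3.6,"dz":-1.2,"wx":0,"wy":0,"wz":0},{"claw":0,"dx":0,"dy":-3.6,"dz":-1.2,"wx":0,"wy":0,"wz":0},{"claw":0,"dx":0,"dy":-3.6,"dz":-0.8,"wx":0,"wy":0,"wz":0},{"claw":0,"dx":0,"dy":-3.6,"dz":-0.5,"wx":0,"wy":0,"wz":0},{"claw":0,"dx":0,"dy":-3.6,"dz":-0.35,"wx":0,"wy":0,"wz":0},{"claw":0,"dx":0,"dy":-3.6,"dz":-0.25,"wx":0,"wy":0,"wz":0},{"claw":0,"dx":0,"dy":-3.6,"dz":-0.25,"wx":0,"wy":0,"wz":0},{"claw":0,"dx":0,"dy":-3.6,"dz":-0.25,"wx":0,"wy":0,"wz":0}]' | grep -E 'clock|eef|ft'
python3 -c "
from h import *
go(.5794,-.0783,.109,74.2)"
```

```text
eef_pos: [0.5893, -0.0437, 0.109]
ft_force: [-0.5, 0.1, 4.3]
clock: 13.4
eef_pos: [0.5795, -0.0783, 0.1114]
ft_force: [-0.5, -0.3, -0.3]
t 13.4 at [ 0.5795 -0.0783  0.1114] yaw 74.2 F [-0.5 -0.3 -0.3] dxyz [ 0.01 -0.01  0.24] w [-0.  0.  0.]
```

Button 2 is flush, contact about 5 N. Button 3 isn't touched at 2.5 mm above, so I settle onto it the same way.

```bash

python3 -m inch '[{"claw":0,"dx":0,"dy":0,"dz":0.1,"wx":0,"wy":0,"wz":0},{"claw":0,"dx":0,"dy":0,"dz":0.16,"wx":0,"wy":0,"wz":0},{"claw":0,"dx":0,"dy":0,"dz":0.2,"wx":0,"wy":0,"wz":0},{"claw":0,"dx":0,"dy":0,"dz":0.22,"wx":0,"wy":0,"wz":0},{"claw":0,"dx":0,"dy":0,"dz":0.22,"wx":0,"wy":0,"wz":0}]' | grep -E 'eef|ft'
python3 -m inch '[{"claw":0,"dx":0,"dy":0,"dz":0.02,"wx":0,"wy":0,"wz":0},{"claw":0,"dx":0,"dy":0,"dz":0.02,"wx":0,"wy":0,"wz":0},{"claw":0,"dx":0,"dy":0,"dz":0.02,"wx":0,"wy":0,"wz":0},{"claw":0,"dx":0,"dy":0,"dz":0.02,"wx":0,"wy":0,"wz":0},{"claw":0,"dx":0,"dy":0,"dz":0.02,"wx":0,"wy":0,"wz":0}]' | grep -E 'eef|ft'
```

```text
eef_pos: [0.5795, -0.0783, 0.1092]
ft_force: [-0.4, -0.2, -0.3]
eef_pos: [0.5795, -0.0783, 0.1091]
ft_force: [-0.6, -1.0, 2.7]
```

```bash

python3 -m inch '[{"claw":0,"dx":0,"dy":0,"dz":0.01,"wx":0,"wy":0,"wz":0},{"claw":0,"dx":0,"dy":0,"dz":0.01,"wx":0,"wy":0,"wz":0},{"claw":0,"dx":0,"dy":0,"dz":0.01,"wx":0,"wy":0,"wz":0}]' | grep -E 'eef|ft'
python3 -m inch '[{"claw":0,"dx":0,"dy":0,"dz":-0.5,"wx":0,"wy":0,"wz":0},{"claw":0,"dx":0,"dy":0,"dz":-1.2,"wx":0,"wy":0,"wz":0},{"claw":0,"dx":0,"dy":-1.2,"dz":-1.2,"wx":0,"wy":0,"wz":0},{"claw":0,"dx":0,"dy":-2.4,"dz":-1.2,"wx":0,"wy":0,"wz":0},{"claw":0,"dx":0,"dy":-3.6,"dz":-1.2,"wx":0,"wy":0,"wz":0},{"claw":0,"dx":0,"dy":-3.6,"dz":-1.2,"wx":0,"wy":0,"wz":0},{"claw":0,"dx":0,"dy":-3.6,"dz":-0.8,"wx":0,"wy":0,"wz":0},{"claw":0,"dx":0,"dy":-3.6,"dz":-0.5,"wx":0,"wy":0,"wz":0},{"claw":0,"dx":0,"dy":-3.6,"dz":-0.35,"wx":0,"wy":0,"wz":0},{"claw":0,"dx":0,"dy":-3.6,"dz":-0.25,"wx":0,"wy":0,"wz":0},{"claw":0,"dx":0,"dy":-3.6,"dz":-0.25,"wx":0,"wy":0,"wz":0},{"claw":0,"dx":0,"dy":-3.6,"dz":-0.25,"wx":0,"wy":0,"wz":0}]' | grep -E 'clock|eef|ft'
python3 -c "
from h import *
go(.5696,-.1129,.109,74.2)"
```

```text
eef_pos: [0.5795, -0.0784, 0.109]
ft_force: [-0.8, 0.5, 5.0]
clock: 15.9
eef_pos: [0.5697, -0.1129, 0.1114]
ft_force: [0.5, -0.2, -1.3]
t 15.9 at [ 0.5697 -0.1129  0.1114] yaw 74.2 F [ 0.5 -0.2 -1.3] dxyz [ 0.01 -0.01  0.24] w [-0.  0.  0.]
```

Button 3 is flush. Button 4 isn't touched at 2.5 mm above either, so it gets the same settle.

```bash

python3 -m inch '[{"claw":0,"dx":0,"dy":0,"dz":0.1,"wx":0,"wy":0,"wz":0},{"claw":0,"dx":0,"dy":0,"dz":0.16,"wx":0,"wy":0,"wz":0},{"claw":0,"dx":0,"dy":0,"dz":0.2,"wx":0,"wy":0,"wz":0},{"claw":0,"dx":0,"dy":0,"dz":0.22,"wx":0,"wy":0,"wz":0},{"claw":0,"dx":0,"dy":0,"dz":0.22,"wx":0,"wy":0,"wz":0}]' | grep -E 'eef|ft'
python3 -m inch '[{"claw":0,"dx":0,"dy":0,"dz":0.02,"wx":0,"wy":0,"wz":0},{"claw":0,"dx":0,"dy":0,"dz":0.02,"wx":0,"wy":0,"wz":0},{"claw":0,"dx":0,"dy":0,"dz":0.02,"wx":0,"wy":0,"wz":0},{"claw":0,"dx":0,"dy":0,"dz":0.02,"wx":0,"wy":0,"wz":0}]' | grep -E 'eef|ft'
python3 -c "
from m import *
look('t4')"
```

```text
eef_pos: [0.5697, -0.113, 0.1093]
ft_force: [0.1, -0.6, 0.0]
eef_pos: [0.5697, -0.113, 0.1091]
ft_force: [-0.8, 0.0, 2.0]
tcp [ 0.5697 -0.113   0.1091] tip [ 0.5697 -0.113   0.0396] F [0.15 1.31 2.66] predicted px [259.3 174.2]
shank 34 mean-tip mm [1.3 2.7] toward cam [-0.34  0.94]
collar 68 mean-tip mm [-4.   9.8] toward cam [-0.34  0.94]
crop origin 239 149 scale 12
```

View pics/t4.png

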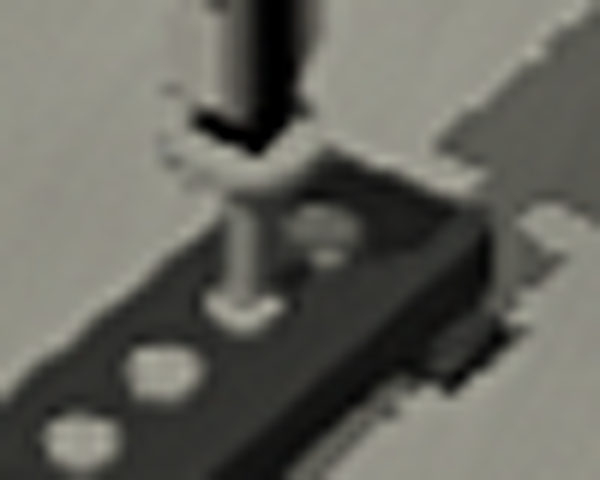

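Centred on button 4 (tip at about (259,174)), flush. Now button 5, approached higher since it's expected to be proud.

```bash

python3 -m inch '[{"claw":0,"dx":0,"dy":0,"dz":0.01,"wx":0,"wy":0,"wz":0},{"claw":0,"dx":0,"dy":0,"dz":0.01,"wx":0,"wy":0,"wz":0},{"claw":0,"dx":0,"dy":0,"dz":0.01,"wx":0,"wy":0,"wz":0}]' | grep -E 'eef|ft'
python3 -m inch '[{"claw":0,"dx":0,"dy":0,"dz":-0.5,"wx":0,"wy":0,"wz":0},{"claw":0,"dx":0,"dy":0,"dz":-1.2,"wx":0,"wy":0,"wz":0},{"claw":0,"dx":0,"dy":-1.2,"dz":-1.2,"wx":0,"wy":0,"wz":0},{"claw":0,"dx":0,"dy":-2.4,"dz":-1.2,"wx":0,"wy":0,"wz":0},{"claw":0,"dx":0,"dy":-3.6,"dz":-1.2,"wx":0,"wy":0,"wz":0},{"claw":0,"dx":0,"dy":-3.6,"dz":-1.2,"wx":0,"wy":0,"wz":0},{"claw":0,"dx":0,"dy":-3.6,"dz":-0.8,"wx":0,"wy":0,"wz":0},{"claw":0,"dx":0,"dy":-3.6,"dz":-0.6,"wx":0,"wy":0,"wz":0},{"claw":0,"dx":0,"dy":-3.6,"dz":-0.5,"wx":0,"wy":0,"wz":0},{"claw":0,"dx":0,"dy":-3.6,"dz":-0.5,"wx":0,"wy":0,"wz":0},{"claw":0,"dx":0,"dy":-3.6,"dz":-0.5,"wx":0,"wy":0,"wz":0}]' | grep -E 'clock|eef|ft'
python3 -m inch '[{"claw":0,"dx":0,"dy":0,"dz":0.04,"wx":0,"wy":0,"wz":0},{"claw":0,"dx":0,"dy":0,"dz":0.06,"wx":0,"wy":0,"wz":0},{"claw":0,"dx":0,"dy":0,"dz":0.06,"wx":0,"wy":0,"wz":0}]' | grep -E 'eef|ft'
```

```text
eef_pos: [0.5697, -0.113, 0.109]
ft_force: [-1.2, 0.2, 5.3]
clock: 18.25
eef_pos: [0.5599, -0.1474, 0.1139]
ft_force: [0.9, -0.1, -0.9]
eef_pos: [0.5599, -0.1476, 0.1133]
ft_force: [-0.1, -0.3, -0.8]
```

```bash

python3 -m inch '[{"claw":0,"dx":0,"dy":0,"dz":0.03,"wx":0,"wy":0,"wz":0},{"claw":0,"dx":0,"dy":0,"dz":0.03,"wx":0,"wy":0,"wz":0},{"claw":0,"dx":0,"dy":0,"dz":0.03,"wx":0,"wy":0,"wz":0}]' | grep -E 'eef|ft'
```

```text
eef_pos: [0.5598, -0.1476, 0.113]
ft_force: [0.5, -0.3, -2.1]
```

```bash

python3 -m inch '[{"claw":0,"dx":0,"dy":0,"dz":0.03,"wx":0,"wy":0,"wz":0},{"claw":0,"dx":0,"dy":0,"dz":0.03,"wx":0,"wy":0,"wz":0}]' | grep -E 'eef|ft'
python3 -m inch '[{"claw":0,"dx":0,"dy":0,"dz":0.03,"wx":0,"wy":0,"wz":0},{"claw":0,"dx":0,"dy":0,"dz":0.03,"wx":0,"wy":0,"wz":0}]' | grep -E 'eef|ft'
```

```text
eef_pos: [0.5598, -0.1476, 0.1127]
ft_force: [-0.3, 0.4, -1.2]
eef_pos: [0.5598, -0.1476, 0.1124]
ft_force: [-0.3, -0.1, -0.5]
```

```bash

python3 -m inch '[{"claw":0,"dx":0,"dy":0,"dz":0.02,"wx":0,"wy":0,"wz":0},{"claw":0,"dx":0,"dy":0,"dz":0.02,"wx":0,"wy":0,"wz":0}]' | grep -E 'eef|ft'
python3 -m inch '[{"claw":0,"dx":0,"dy":0,"dz":0.02,"wx":0,"wy":0,"wz":0},{"claw":0,"dx":0,"dy":0,"dz":0.02,"wx":0,"wy":0,"wz":0}]' | grep -E 'clock|eef|ft'
```

```text
eef_pos: [0.5598, -0.1476, 0.1122]
ft_force: [0.4, 0.3, -0.7]
clock: 19.65
eef_pos: [0.5598, -0.1476, 0.112]
ft_force: [0.9, -0.4, -1.6]
```

```bash

python3 -m inch '[{"claw":0,"dx":0,"dy":0,"dz":0.02,"wx":0,"wy":0,"wz":0},{"claw":0,"dx":0,"dy":0,"dz":0.02,"wx":0,"wy":0,"wz":0}]' | grep -E 'eef|ft'
python3 -m inch '[{"claw":0,"dx":0,"dy":0,"dz":0.02,"wx":0,"wy":0,"wz":0},{"claw":0,"dx":0,"dy":0,"dz":0.02,"wx":0,"wy":0,"wz":0}]' | grep -E 'clock|eef|ft'
```

```text
eef_pos: [0.5598, -0.1476, 0.1118]
ft_force: [-1.1, -0.5, -0.2]
clock: 20.05
eef_pos: [0.5599, -0.1476, 0.1117]
ft_force: [0.1, 0.3, 0.2]
```

```bash

python3 -m inch '[{"claw":0,"dx":0,"dy":0,"dz":0.02,"wx":0,"wy":0,"wz":0},{"claw":0,"dx":0,"dy":0,"dz":0.02,"wx":0,"wy":0,"wz":0},{"claw":0,"dx":0,"dy":0,"dz":0.02,"wx":0,"wy":0,"wz":0}]' | grep -E 'eef|ft'
python3 -m inch '[{"claw":0,"dx":0,"dy":0,"dz":0.02,"wx":0,"wy":0,"wz":0},{"claw":0,"dx":0,"dy":0,"dz":0.02,"wx":0,"wy":0,"wz":0},{"claw":0,"dx":0,"dy":0,"dz":0.02,"wx":0,"wy":0,"wz":0}]' | grep -E 'clock|eef|ft'
```

```text
eef_pos: [0.5599, -0.1476, 0.1116]
ft_force: [-0.9, 0.1, 3.3]
clock: 20.65
eef_pos: [0.56, -0.1477, 0.1114]
ft_force: [-1.7, -0.0, 5.5]
```

Button 5 resists about 2.5 mm higher than the others, so it is the proud one. It has been lightly rested on, and now I press it home.

```bash

python3 -m inch '[{"claw":0,"dx":0,"dy":0,"dz":0.05,"wx":0,"wy":0,"wz":0},{"claw":0,"dx":0,"dy":0,"dz":0.1,"wx":0,"wy":0,"wz":0},{"claw":0,"dx":0,"dy":0,"dz":0.13,"wx":0,"wy":0,"wz":0},{"claw":0,"dx":0,"dy":0,"dz":0.16,"wx":0,"wy":0,"wz":0},{"claw":0,"dx":0,"dy":0,"dz":0.19,"wx":0,"wy":0,"wz":0},{"claw":0,"dx":0,"dy":0,"dz":0.22,"wx":0,"wy":0,"wz":0}]' | grep -E 'eef|ft'
python3 -m inch '[{"claw":0,"dx":0,"dy":0,"dz":0.03,"wx":0,"wy":0,"wz":0},{"claw":0,"dx":0,"dy":0,"dz":0.06,"wx":0,"wy":0,"wz":0},{"claw":0,"dx":0,"dy":0,"dz":0.08,"wx":0,"wy":0,"wz":0},{"claw":0,"dx":0,"dy":0,"dz":0.08,"wx":0,"wy":0,"wz":0}]' | grep -E 'clock|eef|ft'
```

```text
eef_pos: [0.5603, -0.1477, 0.1099]
ft_force: [-4.3, 1.2, 16.7]
clock: 21.65
eef_pos: [0.5603, -0.1477, 0.1091]
ft_force: [-3.3, 1.2, 14.5]
```

```bash

python3 -m inch '[{"claw":0,"dx":0,"dy":0,"dz":0.03,"wx":0,"wy":0,"wz":0},{"claw":0,"dx":0,"dy":0,"dz":0.05,"wx":0,"wy":0,"wz":0},{"claw":0,"dx":0,"dy":0,"dz":0.05,"wx":0,"wy":0,"wz":0}]' | grep -E 'eef|ft'
python3 -m inch '[{"claw":0,"dx":0,"dy":0,"dz":0.03,"wx":0,"wy":0,"wz":0},{"claw":0,"dx":0,"dy":0,"dz":0.03,"wx":0,"wy":0,"wz":0},{"claw":0,"dx":0,"dy":0,"dz":0.03,"wx":0,"wy":0,"wz":0}]' | grep -E 'clock|eef|ft'
```

```text
eef_pos: [0.5603, -0.1477, 0.1086]
ft_force: [-3.4, 1.7, 15.6]
clock: 22.25
eef_pos: [0.5604, -0.1478, 0.1085]
ft_force: [-4.6, 1.3, 19.5]
```

```bash

python3 -m inch '[{"claw":0,"dx":0,"dy":0,"dz":0.03,"wx":0,"wy":0,"wz":0},{"claw":0,"dx":0,"dy":0,"dz":0.03,"wx":0,"wy":0,"wz":0},{"claw":0,"dx":0,"dy":0,"dz":0.03,"wx":0,"wy":0,"wz":0},{"claw":0,"dx":0,"dy":0,"dz":0.03,"wx":0,"wy":0,"wz":0}]' | grep -E 'eef|ft'
python3 -m inch '[{"claw":0,"dx":0,"dy":0,"dz":-0.06,"wx":0,"wy":0,"wz":0},{"claw":0,"dx":0,"dy":0,"dz":-0.1,"wx":0,"wy":0,"wz":0},{"claw":0,"dx":0,"dy":0,"dz":-0.1,"wx":0,"wy":0,"wz":0},{"claw":0,"dx":0,"dy":0,"dz":-0.1,"wx":0,"wy":0,"wz":0}]' | grep -E 'clock|eef|ft'
```

```text
eef_pos: [0.5604, -0.1478, 0.1084]
ft_force: [-5.2, 1.4, 21.4]
clock: 23.05
eef_pos: [0.5601, -0.1477, 0.1087]
ft_force: [-2.8, 1.2, 12.3]
```

The button is seated: the force rose past 20 N with no more travel, and TCP z is back at the flush value. Lift and return to the stand.

```bash

python3 -m inch '[{"claw":0,"dx":0,"dy":0,"dz":-0.5,"wx":0,"wy":0,"wz":0},{"claw":0,"dx":0,"dy":0,"dz":-3,"wx":0,"wy":0,"wz":0},{"claw":0,"dx":0,"dy":0,"dz":-6,"wx":0,"wy":0,"wz":0},{"claw":0,"dx":0,"dy":0,"dz":-9,"wx":0,"wy":0,"wz":0},{"claw":0,"dx":0,"dy":0,"dz":-9,"wx":0,"wy":0,"wz":0},{"claw":0,"dx":0,"dy":0,"dz":-9,"wx":0,"wy":0,"wz":0}]' | grep -E 'clock|eef|ft'
python3 -c "
from m import *
go(.4688,.1703,.197,75.9)
c=cams.read_camera('top');z=cloud(c)
for p in ((.5976,-.0117),(.5875,-.0464),(.5777,-.0811),(.5676,-.1154),(.5579,-.1505)):
    print(p,np.round(np.median(z[np.hypot(z[:,0]-p[0],z[:,1]-p[1])<.007][:,2]) if (np.hypot(z[:,0]-p[0],z[:,1]-p[1])<.007).any() else np.nan,4))
"
```

```text
clock: 23.65
eef_pos: [0.5598, -0.1475, 0.1982]
ft_force: [-0.4, 0.7, -2.1]
t 23.65 at [ 0.5598 -0.1475  0.1982] yaw 74.2 F [-0.4  0.7 -2.1] dxyz [17.41 28.1   0.11] w [ 0.     0.001 -0.03 ]
(0.5976, -0.0117) 0.0397
(0.5875, -0.0464) 0.04
(0.5777, -0.0811) 0.3379
(0.5676, -0.1154) 0.5925
(0.5579, -0.1505) 0.5827
```

```bash

python3 -m inch '[{"claw":0,"dx":2,"dy":3.2,"dz":0,"wx":0,"wy":0,"wz":-0.03},{"claw":0,"dx":4,"dy":6.4,"dz":0,"wx":0,"wy":0,"wz":-0.03},{"claw":0,"dx":6,"dy":9.6,"dz":0,"wx":0,"wy":0,"wz":-0.03},{"claw":0,"dx":8,"dy":12.8,"dz":0,"wx":0,"wy":0,"wz":-0.03},{"claw":0,"dx":10,"dy":16,"dz":0,"wx":0,"wy":0,"wz":-0.03},{"claw":0,"dx":12,"dy":19.2,"dz":0,"wx":0,"wy":0,"wz":-0.03},{"claw":0,"dx":14,"dy":22.4,"dz":0,"wx":0,"wy":0,"wz":-0.03},{"claw":0,"dx":16,"dy":25.6,"dz":0,"wx":0,"wy":0,"wz":-0.03},{"claw":0,"dx":17.4,"dy":28.1,"dz":0,"wx":0,"wy":0,"wz":-0.03},{"claw":0,"dx":17.4,"dy":28.1,"dz":0,"wx":0,"wy":0,"wz":-0.03},{"claw":0,"dx":17.4,"dy":28.1,"dz":0,"wx":0,"wy":0,"wz":-0.03},{"claw":0,"dx":17.4,"dy":28.1,"dz":0,"wx":0,"wy":0,"wz":-0.03}]' | grep -E 'clock|eef|ft'
python3 -c "
from m import *
go(.4688,.1703,.15,75.9);go(.4688,.1703,.0925,75.9)
c=cams.read_camera('side')
cv2.imwrite('pics/s2.png',cv2.resize(c['frame'][190:270,210:310,::-1],None,fx=6,fy=6,interpolation=cv2.INTER_CUBIC))
cv2.imwrite('pics/s2b.png',cv2.resize(c['frame'][140:220,210:310,::-1],None,fx=6,fy=6,interpolation=cv2.INTER_CUBIC))
for l in ('stand_mouth','stand','probe_tip'):
    for d in finder.place_of('side',l)[:3]:print(l,round(d['conf'],2),np.round(d['xy'],1))
s=status.get_state();print(proj(c,s['eef_pos']-[0,0,.0695]),proj(c,[.4688,.1703,.075]))
z=cloud(c)
for p in ((.6012,-.0096),(.5911,-.0444),(.5814,-.0791),(.5712,-.1139),(.5615,-.1485)):
    print(np.round(np.median(z[np.hypot(z[:,0]-p[0],z[:,1]-p[1])<.007][:,2]),4))
"
```

```text
clock: 24.9
eef_pos: [0.4689, 0.169, 0.1974]
ft_force: [-1.3, -0.4, -1.5]
t 24.9 at [0.4689 0.169  0.1974] yaw 75.8 F [-1.3 -0.4 -1.5] dxyz [0.04 0.12 4.74] w [-0.001 -0.001 -0.001]
t 24.9 at [0.4689 0.169  0.1974] yaw 75.8 F [-1.3 -0.4 -1.5] dxyz [ 0.04  0.13 10.49] w [-0.001 -0.001 -0.001]
stand_mouth 0.82 [258.  234.4]
stand_mouth 0.68 [262.7 276.1]
stand_mouth 0.55 [238.9 193. ]
stand 0.74 [259.6 205.6]
stand 0.72 [258.9 250.1]
stand 0.63 [266.1 296.5]
probe_tip 0.83 [258.9 216.9]
[258.97086313 219.68254354] [258.83629984 234.47919213]
0.0414
nan
nan
nan
nan
  return _methods._mean(a, axis=axis, dtype=dtype,
  ret = ret.dtype.type(ret / rcount)
```

View pics/s2.png

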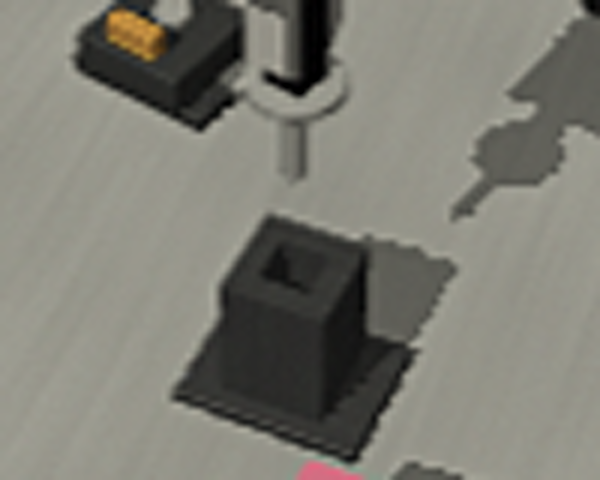

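The probe hangs over the mouth: rim centre at about (258.8,234.1), tip in column about 258.3. It's aligned within 1–2 mm, so I lower it.

```bash

python3 -m inch '[{"claw":0,"dx":0.08,"dy":0,"dz":2.5,"wx":0,"wy":0,"wz":0},{"claw":0,"dx":0.08,"dy":0,"dz":4,"wx":0,"wy":0,"wz":0},{"claw":0,"dx":0.08,"dy":0,"dz":5.5,"wx":0,"wy":0,"wz":0},{"claw":0,"dx":0.08,"dy":0,"dz":7,"wx":0,"wy":0,"wz":0},{"claw":0,"dx":0.08,"dy":0,"dz":8.5,"wx":0,"wy":0,"wz":0},{"claw":0,"dx":0.08,"dy":0,"dz":9.5,"wx":0,"wy":0,"wz":0},{"claw":0,"dx":0.08,"dy":0,"dz":10.1,"wx":0,"wy":0,"wz":0},{"claw":0,"dx":0.08,"dy":0,"dz":10.3,"wx":0,"wy":0,"wz":0},{"claw":0,"dx":0.08,"dy":0,"dz":10.3,"wx":0,"wy":0,"wz":0},{"claw":0,"dx":0.08,"dy":0,"dz":10.3,"wx":0,"wy":0,"wz":0}]' | grep -E 'clock|eef|ft'
python3 -m inch '[{"claw":0,"dx":0,"dy":0,"dz":0.05,"wx":0,"wy":0,"wz":0},{"claw":0,"dx":0,"dy":0,"dz":0.1,"wx":0,"wy":0,"wz":0},{"claw":0,"dx":0,"dy":0,"dz":0.1,"wx":0,"wy":0,"wz":0}]' | grep -E 'clock|eef|ft'
```

```text
clock: 26.1
eef_pos: [0.4685, 0.1705, 0.0956]
ft_force: [0.1, 0.1, -0.8]
clock: 26.4
eef_pos: [0.4682, 0.1704, 0.0942]
ft_force: [0.9, -0.0, -1.5]
```

```bash

python3 -m inch '[{"claw":0,"dx":0,"dy":0,"dz":0.05,"wx":0,"wy":0,"wz":0},{"claw":0,"dx":0,"dy":0,"dz":0.1,"wx":0,"wy":0,"wz":0},{"claw":0,"dx":0,"dy":0,"dz":0.13,"wx":0,"wy":0,"wz":0},{"claw":0,"dx":0,"dy":0,"dz":0.13,"wx":0,"wy":0,"wz":0}]' | grep -E 'clock|eef|ft'
python3 -m inch '[{"claw":0,"dx":0,"dy":0,"dz":0.03,"wx":0,"wy":0,"wz":0},{"claw":0,"dx":0,"dy":0,"dz":0.03,"wx":0,"wy":0,"wz":0}]' | grep -E 'clock|eef|ft'
```

```text
clock: 26.8
eef_pos: [0.4681, 0.1703, 0.0927]
ft_force: [0.4, 0.9, -0.6]
clock: 27.0
eef_pos: [0.4682, 0.1703, 0.0925]
ft_force: [0.7, 0.0, -1.1]
```

```bash

python3 -m inch '[{"claw":0,"dx":0,"dy":0,"dz":0.03,"wx":0,"wy":0,"wz":0},{"claw":0,"dx":0,"dy":0,"dz":0.03,"wx":0,"wy":0,"wz":0}]' | grep -E 'clock|eef|ft'
python3 -m inch '[{"claw":0,"dx":0,"dy":0,"dz":0.03,"wx":0,"wy":0,"wz":0},{"claw":0,"dx":0,"dy":0,"dz":0.03,"wx":0,"wy":0,"wz":0}]' | grep -E 'clock|eef|ft'
```

```text
clock: 27.2
eef_pos: [0.4682, 0.1703, 0.0924]
ft_force: [-1.5, -1.0, 4.5]
clock: 27.4
eef_pos: [0.4682, 0.1704, 0.0924]
ft_force: [-4.2, -1.2, 12.9]
```

The collar is on the rim. I ease off and release.

```bash

python3 -m inch '[{"claw":0,"dx":0,"dy":0,"dz":-0.05,"wx":0,"wy":0,"wz":0},{"claw":0,"dx":0,"dy":0,"dz":-0.05,"wx":0,"wy":0,"wz":0},{"claw":0.3,"dx":0,"dy":0,"dz":-0.05,"wx":0,"wy":0,"wz":0},{"claw":0.5,"dx":0,"dy":0,"dz":-0.05,"wx":0,"wy":0,"wz":0},{"claw":0.7,"dx":0,"dy":0,"dz":-0.05,"wx":0,"wy":0,"wz":0},{"claw":0.8,"dx":0,"dy":0,"dz":-0.05,"wx":0,"wy":0,"wz":0},{"claw":0.8,"dx":0,"dy":0,"dz":-0.05,"wx":0,"wy":0,"wz":0},{"claw":0.8,"dx":0,"dy":0,"dz":-0.05,"wx":0,"wy":0,"wz":0}]'
python3 -m inch '[{"claw":0.8,"dx":0,"dy":0,"dz":-1,"wx":0,"wy":0,"wz":0},{"claw":0.8,"dx":0,"dy":0,"dz":-3,"wx":0,"wy":0,"wz":0},{"claw":0.8,"dx":0,"dy":0,"dz":-6,"wx":0,"wy":0,"wz":0},{"claw":0.8,"dx":0,"dy":0,"dz":-10,"wx":0,"wy":0,"wz":0},{"claw":0.8,"dx":0,"dy":4,"dz":-13,"wx":0,"wy":0,"wz":0},{"claw":0.8,"dx":3,"dy":8,"dz":-13,"wx":0,"wy":0,"wz":0},{"claw":0.8,"dx":6,"dy":12,"dz":-13,"wx":0,"wy":0,"wz":0},{"claw":0.8,"dx":10,"dy":16,"dz":-13,"wx":0,"wy":0,"wz":0},{"claw":0.8,"dx":14,"dy":20,"dz":-13,"wx":0,"wy":0,"wz":0},{"claw":0.8,"dx":18,"dy":24,"dz":-13,"wx":0,"wy":0,"wz":0},{"claw":0.8,"dx":18,"dy":24,"dz":-13,"wx":0,"wy":0,"wz":0},{"claw":0.8,"dx":18,"dy":24,"dz":-13,"wx":0,"wy":0,"wz":0}]'
python3 - <<'E'
from h import *
c=cams.read_camera("top");cv2.imwrite("pics/end.png",c["frame"][...,::-1]);a=cloud(c)
for p in ((.5976,-.0117),(.5875,-.0464),(.5777,-.0811),(.5676,-.1154),(.5579,-.1505)):
    e=a[np.hypot(a[:,0]-p[0],a[:,1]-p[1])<.007];print(p,len(e),e[:,2].mean().round(4))
s=a[(abs(a[:,0]-.468)<.07)&(abs(a[:,1]-.166)<.07)]
for lo,hi,t in((.122,.14,"handle top"),(.076,.088,"collar"),(.068,.0745,"rim")):
    e=s[(s[:,2]>lo)&(s[:,2]<hi)];print(t,len(e),np.round(e.mean(0),4),cv2.minAreaRect((e[:,:2]*1000).astype(np.float32)))
E
```

```text
clock: 28.2
eef_pos: [0.4681, 0.1703, 0.0923]
tool_rot: [-0.385, -3.118, 0.0]
ft_force: [-0.7, 0.7, 1.0]
finger_gap: 0.0641
grasp_force: 0.0
clock: 29.4
eef_pos: [0.3496, 0.4495, 0.2228]
tool_rot: [-0.378, -3.118, -0.001]
ft_force: [-0.7, -0.0, 0.7]
finger_gap: 0.0751
grasp_force: 0.0
(0.5976, -0.0117) 19 0.0398
(0.5875, -0.0464) 21 0.0398
(0.5777, -0.0811) 19 0.04
(0.5676, -0.1154) 20 0.0394
(0.5579, -0.1505) 21 0.0395
handle top 74 [0.4671 0.1677 0.1299] ((467.5408020019531, 168.51776123046875), (20.042259216308594, 19.815990447998047), 72.9478530883789)
collar 161 [0.4651 0.1635 0.0801] ((467.5423889160156, 166.87667846679688), (49.203880310058594, 48.42671585083008), 83.54318237304688)
rim 80 [0.4681 0.1651 0.0729] ((467.480224609375, 168.0998077392578), (50.954673767089844, 49.66851043701172), 85.88243865966797)
```

View pics/end.png

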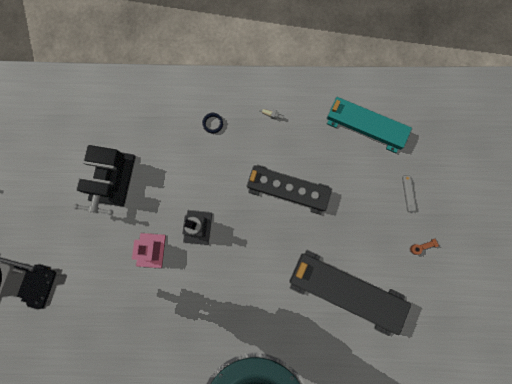

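The picture shows the probe upright in its stand at (194,226), all five buttons level (39.4–40.0 mm) and the other parts unmoved, with the gripper clear at (38,285). I hand the job in.

```bash
python3 -c "
from h import *
print(workorder.job_done())"
```

```text
the job is handed in; nothing more can be done
None
```

I touched all five buttons lightly in order from the lug, found button 5 (farthest from the lug) standing about 2.5 mm proud, pressed it flush, and put the probe back upright in its stand; the job is handed in, and no verdict was shown.

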